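Stand a fallen finial up in the bench press and clamp it

ROBOT

A 6-joint arm with a two-finger parallel gripper is mounted at the origin on the work surface. World frame = base frame: x ahead of the robot, y to its left, z up, the work surface at z = 0. Lengths are in m, angles in rad, forces in N, time in s.
With the tool pointing down it reaches from about 0.3 to 0.875 m from the base axis. Payload 4.2 kg.
Tool frame: the origin (TCP) lies midway between the tips of the shut fingers; the grasp point (between the pads) lies robot.pinch_z behind it (robot.pinch_z is the distance from the TCP to the grasp point, in m); z points along the fingers, y is the line along which they close (so a half turn about z gives the same grasp; the last joint's range is limited). The gripper opens to 85 mm and grips with 20 to 120 N. Pads are 22 mm wide; open, the fingers measure 114 mm over their backs; the gripper's body (76 mm by 85 mm) begins 54 mm behind the grasp point. The pads swing forward as they close: fully open they stand 13 mm farther back than shut.
Start: joints at [-1.27, 0.32, 1.565, -0, 1.257, -0.02], TCP at [0.181, -0.546, 0.231] pointing down, gripper open.
Joint ranges: [-3.11, 3.11], [-0.84, 2.01], [0.21, 2.61], [-1.34, 4.49], [0.05, 2.63], [-2.56, 2.56]. Speed limits (rad/s): [2.57, 2.57, 3.14, 3.14, 3.14, 3.14].

INTERFACE

Orientations are given as a unit quaternion [w, x, y, z].
In Python, from plant import robot, imaging, order, finder gives the robot as it stands.
- The arm moves only by the tool send_rows, never from a script. Its argument "series" is text: rows parted by semicolons, each of 4 numbers parted by spaces: the shift along the tool's x, y, z each as a share of 0.03 m, from -1 to 1, then the turn about the tool's z as a share of 0.15 rad, from -1 to 1. In form: x y z turn; .... A call has 1 to 20 rows; each row shifts and turns the commanded pose from where the row before left it, along the tool's axes as they then stand; what a row does not reach is not made up. A row lasts 1/8 s, in which the tool goes at most 62.5 mm and 10.7 degrees, less where a joint would pass 70% of its speed; a pose out of reach is approached as far as the arm can. A call with a number of a shift or a turn outside -1 to 1 is refused whole. A call with a gripper value outside its range is refused whole. "gripper" is the closure, from -1 (fully open) to 1 (shut), set as the call begins (left out, the last holds). The fingers move at their own pace and stop on an object; "force" is the grip in N (left out, the last holds). Time passes only in rows, so rows that do not move let the fingers close. It gives the time, the measured TCP pose, the force, the opening and the grip force at its end, in the units of the state.
- robot.state(): the state, without advancing time (a new reading comes with each control period).
- imaging.camera(name): name is "scene" or "side" or "wrist"; returns a dict with "frame" (400x640x3 uint8, red, green, blue), "K" (3x3 intrinsics, pixels), "rvec" (rotation vector, rad) and "tvec" (3), from world to camera coordinates, as OpenCV has them. Camera axes: x right, y down, z forward; pixel columns grow to the right and rows downward; lengths in m; the calibration is good to about 2 mm. A picture is of the moment at which its call begins. There is no depth.
- order.finish_job(): hands the job in; it is judged then, once.
Trained networks look in a picture, given as the dict that the camera call returned (one of the last four; its "shot" number tells which), for a name from the list of things; names that differ only in an ending like _2 or _b are one class to them, and where a whole thing is asked for, a point or a joint stands for the part that bears it (a point fixed in the world has none). Each returns a list of dicts, best first, with "p" (0 to 1); they miss things now and then, are a little off and sometimes report something else, mostly with a low value. They report only what shows in the picture. A call takes as long as a camera call. They do not tell look-alikes from the thing itself.
- finder.masks_of(picture, query): "mask" (400x640 bool, what is visible of it) and "xy" ([column, row] in pixels, amid what is visible of it).
The state is a dict: "t": time; "joints": joint angles; "joint_velocities": joint speeds; "tau": joint torques, N m; "position": TCP position; "eef_rot": TCP orientation; "contact_force": force on the tool from outside, world axes, zero at the start; "moment": the same for the moment, N m; "finger_gap": finger opening in m; "finger_force": force on a finger pad.
Only numpy, scipy, OpenCV 4.12 (cv2) and the standard library are available. Lean on these libraries where they do the work, as an engineer would, in place of code of your own. Each camera call takes 0.05 s, during which the arm holds its last target. There are 200 camera calls.

TASK

The turned finial with the gilded head has fallen over on the table. Stand it upright on its square plinth on the cork bed of the bench press, centred under the foot, then wind the handwheel until the sprung foot bears on its tip and has given two or three millimetres, so that it is held without being crushed. Leave the ornament, the moulding block and the glue jar where they are.

Things in the scene. Friction and masses are not known exactly. Their poses are not given: they have to be found in the camera images.
- finial: Turned finial, 0.22 to 0.36 kg, 140 mm long. Origin: centre of its underside; z runs up to the head. Cream plinth 56 x 56 x 22 mm, gilt bead to 28 mm, round cream stem 28 mm thick from 28 to 88 mm, gilded acorn head above, 56 mm at its widest, flat tip. Balances 64 mm up. Starts lying level on a flat of the plinth and the head, axis 28 mm above the table, head towards the robot or its right.
- finial_top (a point): Centre of the flat tip of the finial's head, 140 mm along its axis from the underside.
- press: Fixed green bench press; origin: centre of its underside, x points from its open front (turned to the robot's right) to its open back. Base 170 (x) x 250 (y) x 18 mm. Posts 22 mm thick at y = +-102 mm carry a crosshead 46 mm deep (x), 246 mm long (y), 214 to 258 mm above the table, with a central boss 58 mm wide down to 208 mm. These cover the bed from above: reach in from the front, tool tilted.
- bed (a point): Centre of the top of the cork bed (110 x 110 mm), 22 mm above the table, exactly under the foot's axis. The finial stands here.
- foot: Round press foot, 46 mm in diameter, cork-faced, sprung on the lower end of the spindle. Origin: centre of its lower face, which stands 198 mm above the table minus the value of joint spindle while nothing presses on it. Pushed upward against the spindle it gives 1 mm for each 4 N, up to 10 mm.
- spindle (a joint): Travel of the press spindle in m: 0 fully raised, growing as it goes down (limit 0.050). 24 mm for each turn of the handwheel, driven by it alone; it stays where it is left.
- handwheel (a joint): Angle of the handwheel in rad, growing clockwise seen from above, which lowers the foot (spindle = 0.00382 x handwheel). It turns about the vertical axis through the bed's centre. At 0 the crank grip lies on the press's +x side. Turning takes about 2 N at the crank grip, and 0.6 N more for each 10 N on the foot.
- crank (a point): Middle of the upright black crank grip, 22 mm thick, 48 mm tall (287 to 335 mm above the table), 62 mm off the wheel's axis; this point is 313 mm above the table. The grip spins freely on its pin, so it can be held from above and carried round in a circle without turning the tool. The wheel rim (142 mm over all) has its top 283 mm above the table.
- ornament: Bystander: gilded carved ornament on a dark wood plate 85 x 55 mm, 26 mm high; origin: centre of its underside.
- moulding: Bystander: stepped cream and wood moulding block 90 x 150 mm, 58 mm high; origin: centre of its underside.
- jar: Bystander: closed glue jar, 64 mm in diameter, 85 mm high; origin: centre of its underside.
- archive_box: White open box of fragments fixed at the table's right side, 300 (x) x 220 (y) x 85 mm; origin: centre of its underside. Only an obstacle.
Mind the look-alikes: they are no part of the job. What is shaped like the finial but blue or pink is not meant.

How it is judged:
On the way:
1. the finial stands upright on the press bed under the foot (angle between finial's own z axis and vertical below 0.09 rad and horizontal distance between finial and bed below 0.012 m and z of finial in the frame of bed below 0.004 m), for 0.2 s.
At the end, for the whole second after the job is handed in: The finial stands upright (within 0.06 rad) at rest on the cork bed (within 4 mm of its height), underside centre and tip within 12 mm of the foot's axis, the foot pressing on it with 3 to 22 N; ornament, moulding block and jar within 20 mm of where they started (angle between finial's own z axis and vertical below 0.06 rad and horizontal distance between finial and bed below 0.012 m and horizontal distance between finial_top and foot below 0.012 m and z of finial in the frame of bed between -0.004 and 0.004 m and contact force between foot and finial between 3 and 22 N and linear speed of finial below 0.01 m/s and distance of each of ornament, moulding, jar from where it was at the start of the episode below 0.02 m); the robot touches nothing.
It fails at once if the foot pressed on the finial with more than 35 N (crushed gilding) (contact force between foot and finial above 35 N).
It fails at once if the ornament was moved by more than 20 mm (distance of ornament from where it was at the start of the episode above 0.02 m).
It fails at once if the moulding block was moved by more than 20 mm (distance of moulding from where it was at the start of the episode above 0.02 m).
It fails at once if the glue jar was moved by more than 20 mm (distance of jar from where it was at the start of the episode above 0.02 m).
It also fails if it takes over 64 s, if anything falls off the work surface, if the arm or the gripper's body presses on something with over 40 N, if the wrist force passes 120 N, or if a joint passes its speed limit or range.

## Working session

There is one attempt and no reset: what is moved stays moved. The work goes in short steps, Python scripts to look and compute and a tool call to move; the robot and the scene stay as the last step left them, time stands still between calls to the robot, and variables do not carry over. Pictures are saved under pics/ and viewed, at most 10 in all, crops included, and the job is handed in when it is done.

Besides the shell and the picture viewer there is one more tool, called after "Emit:" as name(argument=value, ...) on one line, values as JSON. send_rows: Moves the arm, as the interface text tells. Its arguments: {"type":"object","properties":{"series":{"type":"string"},"gripper":{"type":"number"},"force":{"type":"number"}},"required":["series"]}

```bash
mkdir -p pics; ls; python3 - <<'E'
from plant import robot, imaging, order, finder
import cv2,numpy as np
print(robot.state(), robot.pinch_z)
a=imaging.camera("scene");b=imaging.camera("side")
for n,p in(("scene",a),("side",b)):
    cv2.imwrite(f"pics/{n}0.png",p["frame"][:,:,::-1]); print(n,p["K"],p["rvec"],p["tvec"])
    for q in("finial","press","crank","foot","ornament","moulding","jar"):
        print(q,[(round(float(m["p"]),2),np.round(m["xy"]).tolist(),int(m["mask"].sum())) for m in finder.masks_of(p,q)])
E
```

```text
pics
{'t': 0.0, 'joints': array([-1.26999952e+00,  3.20279925e-01,  1.56568525e+00,  1.76483008e-06,
        1.25740551e+00, -1.99901313e-02]), 'joint_velocities': array([-0.00116079,  0.00140232,  0.00026733,  0.0008346 , -0.00045366,
        0.00168686]), 'tau': array([-1.84201665e-03, -4.15528214e+01, -2.34167093e+01, -2.18893088e-04,
        8.14908446e-03,  1.16143869e-05]), 'position': array([ 0.18116835, -0.54520306,  0.23048673]), 'eef_rot': array([-8.80388469e-04,  9.87164174e-01,  1.59706304e-01, -1.23580643e-04]), 'contact_force': array([-0.4294219 ,  0.17641534, -0.52620774]), 'moment': array([-0.05275045, -0.04913381, -0.01420188]), 'finger_force': 0.0, 'finger_gap': 0.08549973996436042} 0.0187
scene [[440.94640141   0.         320.05656749]
 [  0.         440.94640141 199.91729113]
 [  0.           0.           1.        ]] [ 1.84604387  1.95451144 -0.5876444 ] [ 0.12949985 -0.33652189  1.87186048]
finial [(0.9, [293.0, 183.0], 450), (0.86, [416.0, 171.0], 374), (0.81, [241.0, 184.0], 418), (0.68, [271.0, 218.0], 502), (0.55, [390.0, 309.0], 529)]
press [(0.59, [362.0, 228.0], 4374)]
crank [(0.52, [378.0, 205.0], 85)]
foot []
ornament [(0.91, [293.0, 276.0], 422)]
moulding [(0.87, [470.0, 217.0], 1030)]
jar [(0.94, [232.0, 259.0], 441)]
side [[514.78645426   0.         316.42864805]
 [  0.         514.78645426 199.3939735 ]
 [  0.           0.           1.        ]] [ 0.83403822 -2.47288799  1.20495572] [0.35331741 0.41454254 1.58624108]
finial [(0.89, [210.0, 239.0], 507), (0.7, [339.0, 213.0], 398), (0.62, [393.0, 209.0], 283), (0.57, [373.0, 240.0], 439)]
press [(0.83, [280.0, 250.0], 3955)]
crank []
foot []
ornament [(0.65, [293.0, 213.0], 49)]
moulding [(0.82, [227.0, 348.0], 1549), (0.64, [324.0, 187.0], 373)]
jar [(0.55, [325.0, 185.0], 330)]
```

View pics/scene0.png

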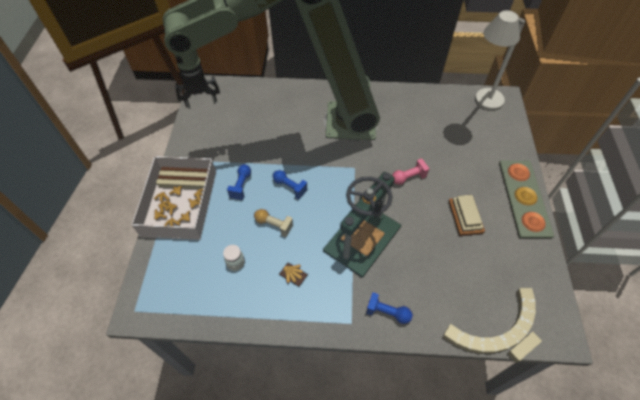

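View pics/side0.png

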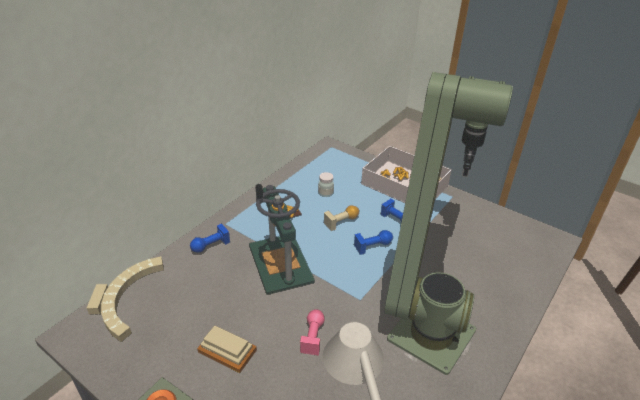

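Candidates are: scene (271,218), cream with a gilded head; blue at (293,183), (241,184) and (390,309); pink at (411,171). Only (271,218), side (342,216), fits the description. The press is at scene (362,235), with the crank at (380,203). I'll make a close crop and fit the models.

```bash
cat > h.py <<'E'
import numpy as np,cv2
from scipy.optimize import minimize
def proj(p,P): return cv2.projectPoints(np.asarray(P,float).reshape(-1,3),p["rvec"],p["tvec"],p["K"],None)[0].reshape(-1,2)
def ray(p,uv,z):
    R=cv2.Rodrigues(p["rvec"])[0]; c=-R.T@np.ravel(p["tvec"])
    d=R.T@np.linalg.inv(p["K"])@np.array([uv[0],uv[1],1.]); return c+d*(z-c[2])/d[2]
def box(x,y,z): return np.array([[a,b,c] for a in x for b in y for c in z],float)
def ring(r,z,n=24):
    t=np.linspace(0,2*np.pi,n,endpoint=False); return np.c_[r*np.cos(t),r*np.sin(t),0*t+z]
FIN=[box((-.028,.028),(-.028,.028),(0,.022)),np.r_[ring(.014,.02),ring(.014,.09)],
     np.r_[ring(.018,.088),ring(.028,.100),ring(.028,.112),ring(.018,.13),ring(.008,.14)]]
PRE=[box((-.085,.085),(-.125,.125),(0,.018)),box((-.011,.011),(-.113,-.091),(.018,.214)),box((-.011,.011),(.091,.113),(.018,.214)),
     box((-.023,.023),(-.123,.123),(.214,.258)),np.r_[ring(.012,.14),ring(.012,.28)]]
def rend(p,parts,R,t,S=4):
    m=np.zeros((400*S,640*S),np.uint8)
    for P in parts:
        u=(proj(p,P@R.T+t)+.5)*S; cv2.fillConvexPoly(m,cv2.convexHull(u.astype(np.float32)).astype(np.int32),1)
    return cv2.resize(m.astype(np.float32),(640,400),interpolation=cv2.INTER_AREA)
def Rz(a): c,s=np.cos(a),np.sin(a); return np.array([[c,-s,0],[s,c,0],[0,0,1.]])
def lying(yaw): # finial z axis along yaw
    c,s=np.cos(yaw),np.sin(yaw); z=np.array([c,s,0]); x=np.array([0,0,1.]); return np.c_[x,np.cross(z,x),z]
E
cat > m.py <<'E'
from h import *
from plant import imaging,finder
A=[imaging.camera("scene"),imaging.camera("side")]
def near(p,q,xy):
    L=finder.masks_of(p,q); return min(L,key=lambda m:np.hypot(*(np.array(m["xy"])-xy)))["mask"].astype(np.float32)
F=[near(A[0],"finial",(271,218)),near(A[1],"finial",(342,216))]
def fit(f,x0,st):
    s=np.vstack([x0]+[np.array(x0)+np.eye(3)[i]*st[i] for i in range(3)])
    return minimize(f,x0,method="Nelder-Mead",options=dict(initial_simplex=s,maxiter=150,xatol=1e-4,fatol=1e-4))
iou=lambda a,b:np.minimum(a,b).sum()/np.maximum(a,b).sum()
c=ray(A[0],(271,218),.028);c2=ray(A[1],(342,216),.028);print("fin c",c,c2)
best=None
for y in(-1,-1.6,-2.2,-.4,-2.8):
    f=lambda v:-sum(iou(rend(p,FIN,lying(v[2]),np.array([v[0],v[1],.028])),m) for p,m in zip(A,F))
    z=lying(y)[:,2]; r=fit(f,[c[0]-.064*z[0],c[1]-.064*z[1],y],(.02,.02,.2))
    if best is None or r.fun<best.fun: best=r
print("finial",best.x,best.fun)
P=[finder.masks_of(p,"press")[0]["mask"].astype(np.float32) for p in A]
bp=None
for y in(.9,.6,1.2):
    f=lambda v:-sum(iou(rend(p,PRE,Rz(v[2]),np.array([v[0],v[1],0])),m) for p,m in zip(A,P))
    c=ray(A[0],(364,237),.02); r=fit(f,[c[0],c[1],y],(.02,.02,.2))
    print(r.x,r.fun)
    if bp is None or r.fun<bp.fun: bp=r
np.savez("fit.npz",fin=best.x,pre=bp.x)
def crop(k,x,y,w,h,s,ov):
    p=A[k]; im=cv2.resize(p["frame"][y:y+h,x:x+w,::-1],None,fx=s,fy=s,interpolation=cv2.INTER_CUBIC)
    def dr(P,cl): cv2.polylines(im,[((proj(p,P)+.5-[x,y])*s).astype(np.int32)],True,cl,1)
    if ov:
        v=bp.x;R=Rz(v[2]);t=np.array([v[0],v[1],0])
        for sz,z in((( .085,.125),0),((.085,.125),.018),((.055,.055),.022),((.023,.123),.258)):
            a,b=sz; dr(np.array([[a,b,z],[-a,b,z],[-a,-b,z],[a,-b,z]])@R.T+t,(0,0,255))
        dr(ring(.071,.283)@R.T+t,(255,255,0)); dr(ring(.062,.335)@R.T+t,(0,255,255))
        for X in(ring(.011,.287),ring(.011,.335)): dr((X+[.062,0,0])@R.T+t,(255,0,255))
    v=best.x;R=lying(v[2]);t=np.array([v[0],v[1],.028])
    if ov:
        for i in(0,.14): dr(box((-.028,.028),(-.028,.028),(i,))[[0,1,3,2]]@R.T+t,(0,255,0))
    return im
o=np.zeros((600,800,3),np.uint8)
o[:300,:400]=crop(0,250,195,50,38,8,0)[:300]
o[:300,400:]=crop(1,310,190,50,38,8,1)[:300]
o[300:,:400]=crop(0,310,165,100,75*1,4,1)[:300]
o[300:,400:]=crop(1,235,180,100,75,4,1)[:300]
cv2.imwrite("pics/fit1.png",o)
o=np.hstack([crop(0,315,165,95,115,5,1)[:570,:400],crop(1,240,180,80,115,5,1)[:570,:400]]);cv2.imwrite("pics/fit2.png",o)
E
python3 m.py
```

```text
fin c [ 0.51340371 -0.27524223  0.028     ] [ 0.52066239 -0.26758372  0.028     ]
finial [ 0.54658001 -0.20754307 -1.96574695] -1.799262523651123Traceback (most recent call last):
  File "m.py", line 18, in <module>
    P=[finder.masks_of(p,"press")[0]["mask"].astype(np.float32) for p in A]
       ~~~~~~~~~~~~~~~~~~~~~~~~~~^^^
IndexError: list index out of range
```

```bash
python3 - <<'E'
s=open("m.py").read()
s=s.replace('P=[finder.masks_of(p,"press")[0]["mask"].astype(np.float32) for p in A]','''def pm(n):
    for i in range(6):
        L=finder.masks_of(imaging.camera(n),"press")
        if L and L[0]["mask"].sum()>2000: return L[0]["mask"].astype(np.float32)
P=[pm("scene"),pm("side")]''')
open("m.py","w").write(s)
E
python3 m.py
```

```text
fin c [ 0.51340371 -0.27524223  0.028     ] [ 0.52066239 -0.26758372  0.028     ]
finial [ 0.54325987 -0.20609836 -1.90510139] -0.8788884878158569
[0.56260496 0.05305361 0.97983956] -1.7431418895721436
[0.56256399 0.05340297 0.98128728] -1.7436809539794922
[0.56289489 0.05304994 0.98306212] -1.7433216571807861
```

View pics/fit1.png

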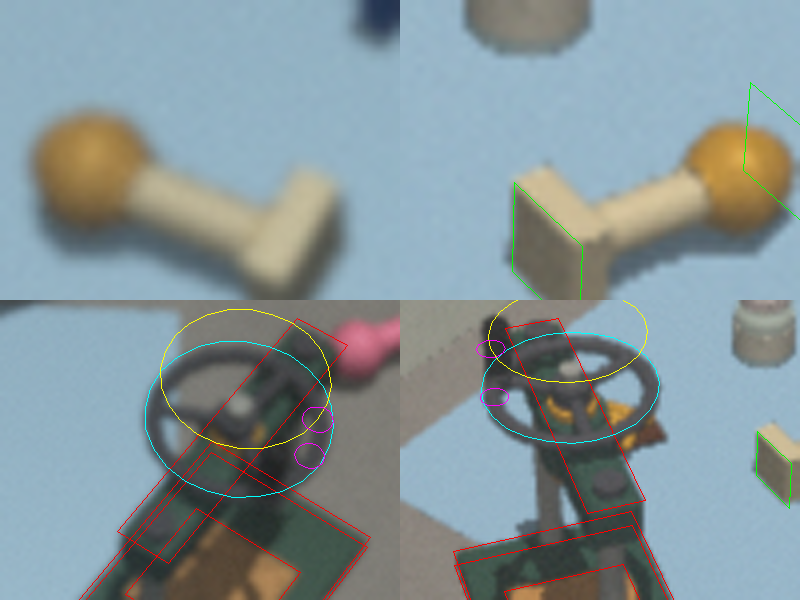

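View pics/fit2.png

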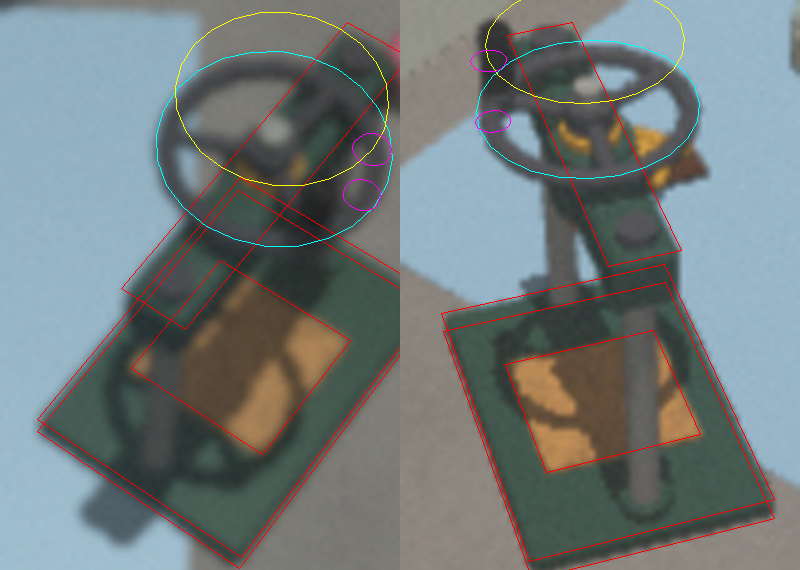

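The crop at scene (271,218) shows the cream plinth with the gilded head, so that is the finial. It lies with its head towards yaw ≈ -1.97 and its origin near (0.546,-0.207). The press fit overlays well: bed at (0.563,0.053), yaw 0.98.

The rows can't command tilt, so I'll test what the arm does at its reach limit.

Emit:
send_rows(series="0 1 0 0;0 1 0 0;0 1 0 0;0 1 0 0;0 1 0 0;0 1 0 0;0 1 0 0;0 1 0 0;0 1 0 0;0 1 0 0;0 1 0 0;0 1 0 0;0 1 0 0", gripper=-1, force=20)

```text
t: 3.08
position: [0.2931, -0.8821, 0.2111]
eef_rot: [0.013, 0.987, 0.16, 0.002]
contact_force: [0.7, 0.7, 0.7]
finger_gap: 0.0855
finger_force: 0.0
```

Emit:
send_rows(series="0 1 0 0;0 1 0 0;0 1 0 0;0 1 0 0")

```text
t: 3.58
position: [0.3044, -0.9159, 0.189]
eef_rot: [0.053, 0.986, 0.16, 0.008]
contact_force: [0.2, 0.7, 0.7]
finger_gap: 0.0854
finger_force: 0.0
```

```bash
python3 -c "
from plant import robot
s=robot.state();print(s['t'],s['joints'].round(3),s['eef_rot'].round(4),s['position'].round(4))"
```

```text
3.575 [-1.262e+00  1.083e+00  2.150e-01  1.000e-03  1.737e+00 -1.200e-02] [0.0526 0.9858 0.1595 0.0085] [ 0.3044 -0.9159  0.189 ]
```

Emit:
send_rows(series="0 -1 0 0;0 -1 0 0;0 -1 0 0;0 0 0 0")

```text
t: 4.08
position: [0.2756, -0.8294, 0.1796]
eef_rot: [0.05, 0.986, 0.16, 0.008]
contact_force: [-0.5, -0.3, -0.4]
finger_gap: 0.0858
finger_force: 0.0
```

```bash
python3 -c "
from plant import robot
s=robot.state();print(s['t'],s['joints'].round(3),s['eef_rot'].round(4),s['position'].round(4))"
```

```text
4.075 [-1.264e+00  8.070e-01  8.320e-01  1.000e-03  1.401e+00 -1.400e-02] [0.0502 0.9859 0.1595 0.0081] [ 0.2756 -0.8294  0.1796]
```

Tilt does build up at the reach limit, and it persists afterwards. So I'll first stand the finial up by gripping its head with the tool pointing down. Next I'll tilt at azimuth ≈1.07, regrip the stem and insert it.

```bash
cat > plan.py <<'E'
import numpy as np,sys
from scipy.spatial.transform import Rotation as Ro
from plant import robot
def cur():
    s=robot.state(); q=s["eef_rot"]; return np.array(s["position"]),Ro.from_quat([q[1],q[2],q[3],q[0]]).as_matrix(),s
def rows(p,R,wps,yaw=None,n=None,step=1.0):
    """waypoints of TCP; yaw = wanted azimuth of tool y (turned during first leg). Prints rows"""
    out=[]; p=p.copy();R=R.copy(); turn=0
    if yaw is not None:
        az=np.arctan2(R[1,1],R[0,1]); d=(yaw-az+np.pi)%(2*np.pi)-np.pi; turn=-d
    for w in wps:
        while True:
            e=R.T@(np.array(w)-p); m=np.abs(e).max()/.03/step
            if m<.02 and abs(turn)<.004: break
            s=np.round(e/.03/max(m,1) if m>0 else e,2); t=np.round(np.clip(turn/.15,-.9,.9),2)
            out.append((*s,t)); p=p+R@(s*.03); R=R@Ro.from_rotvec([0,0,t*.15]).as_matrix(); turn-=t*.15
    txt=[" ".join(f"{v:g}" for v in r) for r in out]
    for i in range(0,len(txt),20): print(len(txt[i:i+20]),";".join(txt[i:i+20]))
    return p,R
E
python3 - <<'E'
from plan import *
from h import ray
A=dict(K=np.array([[440.946,0,320.057],[0,440.946,199.917],[0,0,1]]),rvec=np.array([1.84604387,1.95451144,-.5876444]),tvec=np.array([.12949985,-.33652189,1.87186048]))
for n,u,z in(("blue1",(293,183),.028),("blue2",(241,184),.028),("pink",(411,171),.028),("orn",(293,274),.02),("jar",(232,257),.05),("mould",(468,215),.04),("box",(175,197),.05)): print(n,ray(A,u,z)[:2].round(3))
p,R,s=cur(); print(p,s["t"],R[:,2])
rows(p,R,[[.505,-.307,.13],[.505,-.307,.010]],yaw=-.395)
E
```

```text
blue1 [ 0.356 -0.211]
blue2 [ 0.371 -0.406]
pink [0.275 0.236]
orn [ 0.721 -0.177]
jar [ 0.684 -0.383]
mould [0.469 0.425]
box [ 0.457 -0.631]
[ 0.27563712 -0.82944751  0.17956656] 4.075 [ 0.03205272 -0.09631432 -0.99483475]
20 0.9 -1 0.01 -0.9;1 -0.85 0.01 -0.9;1 -0.64 0.01 -0.9;1 -0.46 0.01 -0.9;1 -0.31 0.01 -0.9;1 -0.17 0.01 -0.9;1 -0.03 0.01 -0.3;1 0.02 0.01 0;1 0.01 0.01 0;1 0.02 0.01 0;1 0.01 0.01 0;1 0.02 0.01 0;1 0.01 0.02 0;1 0.02 0.01 0;1 0.01 0.02 0;1 0.02 0.01 0;1 0.01 0.02 0;1 0.02 0.01 0;0.08 -0 0 0;0.08 -0.07 1 0
3 0.08 -0.07 1 0;0.07 -0.06 1 0;0.08 -0.07 0.98 0
```

Emit:
send_rows(series="0.9 -1 0 -0.9;1 -0.85 0 -0.9;1 -0.64 0 -0.9;1 -0.46 0 -0.9;1 -0.31 0 -0.9;1 -0.17 0 -0.9;1 0 0 -0.3;1 0 0 0;1 0 0 0;1 0 0 0;1 0 0 0;1 0 0 0;1 0 0 0;1 0 0 0;1 0 0 0;1 0 0 0;1 0 0 0;1 0 0 0")

```text
t: 6.32
position: [0.5032, -0.3098, 0.1358]
eef_rot: [0.052, 0.831, 0.554, -0.013]
contact_force: [0.1, -0.0, -0.1]
finger_gap: 0.0855
finger_force: 0.0
```

```bash
python3 - <<'E'
from plan import *
from h import *
from plant import imaging
p,R,s=cur(); print(p,s["t"],R[:,2],R[:,1])
rows(p,R,[[.505,-.307,.010]],yaw=-.395)
c=imaging.camera("wrist"); im=c["frame"][:,:,::-1].copy()
v=[.5466,-.2075,-1.966]; L=lying(v[2]); t=np.array([v[0],v[1],.028])
for P in FIN:
    cv2.polylines(im,[cv2.convexHull(proj(c,P@L.T+t).astype(np.float32)).astype(np.int32)],True,(0,0,255),1)
cv2.imwrite("pics/w1.png",im)
E
```

```text
[ 0.50324556 -0.30977972  0.13578535] 6.325 [ 0.03600054 -0.10036084 -0.99429958] [ 0.92162687 -0.3813655   0.07186288]
5 0.11 -0.07 1 0.02;0.1 -0.07 1 -0;0.11 -0.07 1 -0;0.1 -0.06 1 -0;0.02 -0.01 0.16 -0
```

View pics/w1.png

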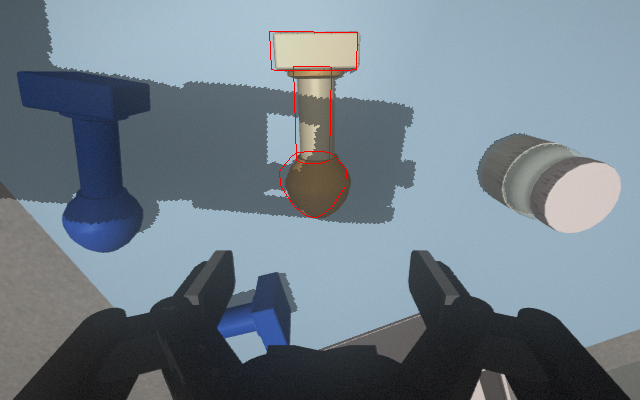

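The wrist view confirms the fit: head at (318,185), plinth at (314,50), model outline within 3 px. I'll descend and grip the head.

Emit:
send_rows(series="0.11 -0.07 1 0;0.1 -0.07 1 0;0.11 -0.07 1 0;0.1 -0.06 1 0;0 0 0.2 0;0 0 0 0")

```text
t: 7.12
position: [0.5035, -0.3081, 0.0085]
eef_rot: [0.051, 0.831, 0.554, -0.013]
contact_force: [0.2, -0.3, 0.3]
finger_gap: 0.0855
finger_force: 0.0
```

Emit:
send_rows(series="0 0 0 0;0 0 0 0;0 0 0 0;0 0 0 0", gripper=1, force=20)

```text
t: 7.62
position: [0.5034, -0.3079, 0.0098]
eef_rot: [0.052, 0.831, 0.554, -0.013]
contact_force: [0.1, -0.7, 4.6]
finger_gap: 0.0546
finger_force: 20.1
```

Emit:
send_rows(series="0 0 -1 0;0 0 -1 0;0 0 -1 0;0 0 -1 0;0 0 -1 0;0 0 0 0")

```text
t: 8.38
position: [0.4983, -0.2928, 0.1594]
eef_rot: [0.052, 0.831, 0.554, -0.013]
contact_force: [-0.5, -0.4, -3.4]
finger_gap: 0.055
finger_force: 21.8
```

```bash
python3 - <<'E'
from plan import *
from h import *
from plant import imaging
p,R,s=cur(); print(p,s["t"],R[:,2],s["finger_gap"],s["contact_force"])
c=imaging.camera("side"); u=proj(c,p)[0].astype(int); print(u)
cr=lambda im,u,r:cv2.resize(im[u[1]-r:u[1]+r,u[0]-r:u[0]+r,::-1],(400,400),interpolation=cv2.INTER_CUBIC)
d=imaging.camera("scene"); w=proj(d,p)[0].astype(int)
cv2.imwrite("pics/l1.png",np.hstack([cr(c["frame"],u,50),cr(d["frame"],w,45)]))
E
```

```text
[ 0.49826895 -0.29276682  0.15944881] 8.375 [ 0.03701724 -0.10091608 -0.99420605] 0.05500391334693728 [-0.50203102 -0.36185826 -3.35828704]
[352 187]
```

View pics/l1.png

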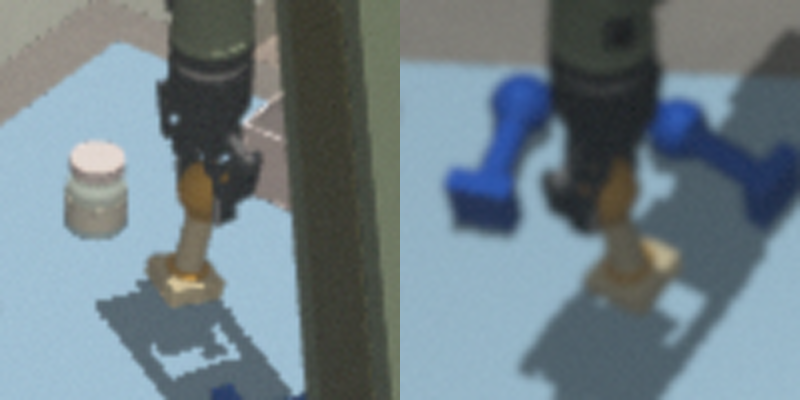

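It swung on lifting and hangs plinth-down from the grip. I'll move it to (0.50,-0.20) and lower it until it touches.

```bash
python3 - <<'E'
from plan import *
p,R,s=cur(); rows(p,R,[[.5,-.2,.15],[.5,-.2,.105]])
print((R.T@[0,0,-.003]/.03).round(2))
E
```

```text
5 1 -0.37 -0.03 0;1 -0.38 -0.03 0;0.88 -0.33 -0.03 0;0.08 -0.06 1 0;0.03 -0.04 0.49 0
[ 0.01 -0.01  0.1 ]
```

Emit:
send_rows(series="0.5 -0.19 0 0;0.7 -0.26 0 0;0.7 -0.26 0 0;0.6 -0.22 0 0;0.4 -0.15 0 0;0.04 -0.03 0.5 0;0.04 -0.03 0.5 0;0.03 -0.04 0.4 0;0 0 0 0")

```text
t: 9.6
position: [0.4999, -0.2001, 0.1043]
eef_rot: [0.049, 0.831, 0.554, -0.015]
contact_force: [-0.2, 0.5, -2.4]
finger_gap: 0.0548
finger_force: 22.1
```

Emit:
send_rows(series="0 0 0.15 0;0 0 0.15 0;0 0 0 0")

```text
t: 9.98
position: [0.5016, -0.2011, 0.0973]
eef_rot: [0.051, 0.831, 0.554, -0.013]
contact_force: [-0.2, -0.6, -2.1]
finger_gap: 0.0546
finger_force: 22.2
```

Emit:
send_rows(series="0 0 0.15 0;0 0 0 0")

```text
t: 10.22
position: [0.5045, -0.2024, 0.0955]
eef_rot: [0.054, 0.831, 0.554, -0.011]
contact_force: [0.7, 0.1, 9.7]
finger_gap: 0.0542
finger_force: 22.0
```

Emit:
send_rows(series="0 0 0 0;0 0 0 0;0 0 0 0;0 0 0 0;-0.02 0 -1 0;0 0 -1 0;0 0 -1 0;0 0 -1 0", gripper=-1)

```text
t: 11.22
position: [0.497, -0.1899, 0.2127]
eef_rot: [0.05, 0.831, 0.554, -0.014]
contact_force: [-0.8, 0.1, -0.3]
finger_gap: 0.0851
finger_force: 0.0
```

```bash
python3 - <<'E'
from plan import *
from h import *
from plant import imaging
p,R,s=cur(); print(p,s["t"],s["finger_gap"],s["contact_force"],s["joints"].round(3))
q=np.array([.503,-.2,.07])
c=imaging.camera("side"); d=imaging.camera("scene")
cr=lambda im,u,r:cv2.resize(im[u[1]-r:u[1]+r,u[0]-r:u[0]+r,::-1],(400,400),interpolation=cv2.INTER_CUBIC)
ims=[]
for k in(c,d):
    im=k["frame"].copy(); u=proj(k,q)[0].astype(int); ims.append(cr(im,u,40))
cv2.imwrite("pics/s1.png",np.hstack(ims))
E
```

```text
[ 0.49701689 -0.18992757  0.21270952] 11.225 0.08509427354909141 [-0.76838958  0.07861522 -0.29435092] [-0.337  0.235  1.738 -0.092  1.107  0.096]
```

View pics/s1.png

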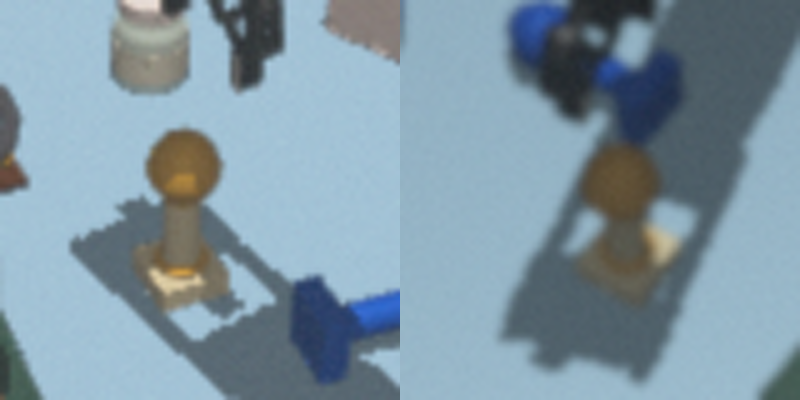

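It stands upright on the table. Next is the far limit, towards azimuth 1.07, to build up the tilt.

```bash
python3 - <<'E'
from plan import *
p,R,s=cur(); rows(p,R,[[.38,-.1,.30],[.36,.25,.30],[.43,.77,.29]])
E
```

```text
20 0.22 -1 -0.71 0;0.22 -1 -0.71 0;0.22 -1 -0.71 0;0.23 -1 -0.72 0;0.13 -0.59 -0.42 0;1 -0.48 -0.12 0;1 -0.48 -0.11 0;1 -0.48 -0.12 0;1 -0.49 -0.11 0;1 -0.48 -0.12 0;1 -0.49 -0.11 0;1 -0.48 -0.12 0;1 -0.49 -0.11 0;1 -0.48 -0.12 0;1 -0.49 -0.11 0;0.47 -0.22 -0.05 0;1 -0.27 -0.08 0;1 -0.27 -0.08 0;1 -0.27 -0.08 0;1 -0.27 -0.08 0
13 1 -0.26 -0.08 0;1 -0.27 -0.08 0;1 -0.26 -0.08 0;1 -0.27 -0.08 0;1 -0.26 -0.08 0;1 -0.27 -0.08 0;1 -0.26 -0.08 0;1 -0.27 -0.08 0;1 -0.26 -0.08 0;1 -0.27 -0.07 0;1 -0.26 -0.08 0;1 -0.27 -0.07 0;0.85 -0.22 -0.07 0
```

Emit:
send_rows(series="0.22 -1 -0.71 0;0.22 -1 -0.71 0;0.22 -1 -0.71 0;0.23 -1 -0.72 0;0.13 -0.6 -0.42 0;1 -0.48 -0.12 0;1 -0.48 -0.11 0;1 -0.48 -0.12 0;1 -0.48 -0.11 0;1 -0.48 -0.12 0;1 -0.48 -0.11 0;1 -0.48 -0.12 0;1 -0.48 -0.11 0;1 -0.48 -0.12 0;1 -0.48 -0.11 0;0.5 -0.22 -0.05 0;1 -0.27 -0.08 0;1 -0.27 -0.08 0;1 -0.27 -0.08 0;1 -0.27 -0.08 0")

```text
t: 13.82
position: [0.3768, 0.3749, 0.2959]
eef_rot: [0.051, 0.831, 0.554, -0.014]
contact_force: [1.4, -0.4, 0.8]
finger_gap: 0.0853
finger_force: 0.0
```

Emit:
send_rows(series="1 -0.27 -0.08 0;1 -0.27 -0.08 0;1 -0.27 -0.08 0;1 -0.27 -0.08 0;1 -0.27 -0.08 0;1 -0.27 -0.08 0;1 -0.27 -0.08 0;1 -0.27 -0.08 0;1 -0.27 -0.08 0;1 -0.27 -0.08 0;1 -0.27 -0.08 0;1 -0.27 -0.08 0;1 -0.27 -0.08 0")

```text
t: 15.45
position: [0.4224, 0.7623, 0.2775]
eef_rot: [0.049, 0.831, 0.554, -0.01]
contact_force: [-3.5, -5.8, 6.2]
finger_gap: 0.0858
finger_force: 0.0
```

```bash
cat > st.py <<'E'
from plan import *
p,R,s=cur(); z=R[:,2]
print("t",s["t"],"p",p.round(4),"az",np.arctan2(p[1],p[0]).round(3),"j",s["joints"].round(3))
print("tilt",np.arccos(-z[2]).round(3),"az",np.arctan2(z[1],z[0]).round(3),"y",R[:,1].round(3),"vec",z[:2].round(3))
o=np.array([np.cos(1.07),np.sin(1.07),0]); print("out in tool",(R.T@o).round(2),"up",(R.T@[0,0,1]).round(2))
E
python3 st.py
```

```text
t 15.45 p [0.4224 0.7623 0.2775] az 1.065 j [ 1.079  0.986  0.214 -0.084  2.003  1.442]
tilt 0.099 az -1.18 y [ 0.922 -0.382  0.07 ] vec [ 0.038 -0.091]
out in tool [ 0.99  0.11 -0.06] up [-0.07  0.07 -1.  ]
```

Emit:
send_rows(series="1 0.1 0 0;1 0.1 0 0;1 0.1 0 0;1 0.1 0 0;1 0.1 0 0;1 0.1 0 0")

```text
t: 16.2
position: [0.4522, 0.8149, 0.2212]
eef_rot: [0.024, 0.83, 0.556, 0.038]
contact_force: [-0.2, -0.2, 0.1]
finger_gap: 0.0852
finger_force: 0.0
```

```bash
python3 st.py
```

```text
t 16.2 p [0.4522 0.8149 0.2212] az 1.064 j [ 1.079  1.048  0.215 -0.081  1.833  1.446]
tilt 0.09 az 0.025 y [ 0.921 -0.381  0.082] vec [0.09  0.002]
out in tool [0.99 0.11 0.05] up [ 0.04  0.08 -1.  ]
```

Emit:
send_rows(series="1 0.26 -0.3 -1;1 0.42 -0.3 -1;1 0.62 -0.3 -1;1 0.85 -0.3 -1;1 1 -0.3 -0.6;1 1 -0.3 0;1 1 -0.3 0;1 1 -0.3 0;1 1 -0.3 0;1 1 -0.3 0")

```text
t: 17.45
position: [0.4985, 0.8788, 0.2457]
eef_rot: [0.021, 0.582, 0.797, 0.158]
contact_force: [1.0, -0.0, 0.0]
finger_gap: 0.0852
finger_force: 0.0
```

```bash
python3 st.py
```

```text
t 17.45 p [0.4985 0.8788 0.2457] az 1.055 j [ 1.069  1.037  0.215 -0.081  1.579  0.746]
tilt 0.32 az 0.809 y [0.922 0.272 0.276] vec [0.217 0.228]
out in tool [0.67 0.68 0.3 ] up [ 0.15  0.28 -0.95]
```

Emit:
send_rows(series="1 0.7 -0.1 0;1 0.7 -0.1 0;1 0.7 0 0;1 0.7 0 0;1 0.8 0 0;1 0.8 0 0;1 0.9 0 0;1 1 0 0;1 1 0 0;1 1 0 0")

```text
t: 18.7
position: [0.4963, 0.9616, 0.2827]
eef_rot: [0.002, 0.561, 0.778, 0.282]
contact_force: [-0.4, 0.3, 1.2]
finger_gap: 0.0852
finger_force: 0.0
```

```bash
python3 st.py
```

```text
t 18.7 p [0.4963 0.9616 0.2827] az 1.094 j [ 1.111  1.035  0.215 -0.095  1.328  0.786]
tilt 0.571 az 0.939 y [0.872 0.211 0.441] vec [0.319 0.437]
out in tool [0.59 0.6  0.54] up [ 0.31  0.44 -0.84]
```

Emit:
send_rows(series="1 1 0.3 0;1 1 0.3 0;1 1 0.3 0;1 1 0.3 0;1 1 0.4 0;1 1 0.4 0;1 1 0.4 0;1 1 0.4 0;1 1 0.4 0")

```text
t: 19.82
position: [0.5253, 1.023, 0.3214]
eef_rot: [-0.018, 0.531, 0.747, 0.4]
contact_force: [0.7, 0.6, -0.3]
finger_gap: 0.0854
finger_force: 0.0
```

```bash
python3 st.py
```

```text
t 19.825 p [0.5253 1.023  0.3214] az 1.096 j [ 1.109  1.048  0.215 -0.094  1.06   0.785]
tilt 0.823 az 0.997 y [0.808 0.117 0.578] vec [0.398 0.616]
out in tool [0.47 0.49 0.73] up [ 0.45  0.58 -0.68]
```

Emit:
send_rows(series="1 0.9 0.7 0;1 0.9 0.7 0;1 0.9 0.7 0;1 0.9 0.8 0;1 0.9 0.8 0;1 0.9 0.8 0;1 0.9 0.8 0")

```text
t: 20.7
position: [0.5354, 1.0731, 0.3416]
eef_rot: [-0.033, 0.502, 0.715, 0.485]
contact_force: [0.1, 0.3, -0.1]
finger_gap: 0.0854
finger_force: 0.0
```

```bash
python3 st.py; python3 - <<'E'
import re
s=open("plan.py").read()
s=s.replace("yaw=None,n=None,step=1.0","yaw=None,turn=0,step=1.0").replace("R=R.copy(); turn=0","R=R.copy()")
open("plan.py","w").write(s)
from plan import *
from h import *
from plant import imaging,finder
p,R,s=cur()
al=np.arctan2(R[2,1],R[2,0]); print("turn to level y",al)
A=[imaging.camera("scene"),imaging.camera("side")];M=[]
for c in A:
    u=proj(c,[.504,-.2005,.07])[0]
    L=finder.masks_of(c,"finial"); m=min(L,key=lambda m:np.hypot(*(np.array(m["xy"])-u))); print(u,m["xy"],m["mask"].sum()); M.append(m["mask"].astype(np.float32))
iou=lambda a,b:np.minimum(a,b).sum()/np.maximum(a,b).sum()
f=lambda v:-sum(iou(rend(c,FIN,Rz(v[2]),np.array([v[0],v[1],0])),m) for c,m in zip(A,M))
x0=np.array([.504,-.2005,-.39])
r=minimize(f,x0,method="Nelder-Mead",options=dict(initial_simplex=np.vstack([x0,x0+[.01,0,0],x0+[0,.01,0],x0+[0,0,.2]]),maxiter=120)); print(r.x,r.fun)
E
```

```text
t 20.7 p [0.5354 1.0731 0.3416] az 1.108 j [ 1.119  1.079  0.215 -0.105  0.836  0.8  ]
tilt 1.016 az 1.027 y [0.75  0.025 0.66 ] vec [0.439 0.728]
out in tool [0.36 0.38 0.85] up [ 0.54  0.66 -0.53]
turn to level y 0.8898335893718647
[291.32870581 210.57083323] [296.1, 214.2] 481
[335.85862031 218.33642104] [329.9, 221.7] 456
[ 0.50981645 -0.18432794 -0.51112492] -1.7743504047393799
```

The standing finial fits at (0.510,-0.184), and the tool tilt is now 1.02 rad at azimuth 1.03, which matches the press. I'll level the closing axis and fly back over the press.

```bash
python3 - <<'E'
from plan import *
p,R,s=cur()
rows(p,R,[[.52,.75,.43],[.50,-.1,.43],[.466,-.258,.17]],turn=.89)
E
```

```text
20 -0.58 0.13 -1 0.9;-0.56 0.21 -1 0.9;-0.52 0.28 -1 0.9;-0.48 0.35 -1 0.9;-0.43 0.41 -1 0.9;-0.37 0.47 -1 0.9;-0.3 0.51 -1 0.53;-0.26 0.53 -1 0;-0.25 0.54 -1 0;-0.16 0.32 -0.6 0;-0.62 0.67 -1 0;-0.62 0.67 -1 0;-0.62 0.67 -1 0;-0.62 0.67 -1 0;-0.62 0.67 -1 0;-0.62 0.68 -1 0;-0.62 0.67 -1 0;-0.62 0.68 -1 0;-0.62 0.67 -1 0;-0.62 0.68 -1 0
20 -0.62 0.67 -1 0;-0.62 0.68 -1 0;-0.62 0.67 -1 0;-0.62 0.68 -1 0;-0.63 0.67 -1 0;-0.62 0.68 -1 0;-0.63 0.67 -1 0;-0.62 0.68 -1 0;-0.63 0.67 -1 0;-0.62 0.68 -1 0;-0.56 0.6 -0.89 0;-1 0.17 0.02 0;-1 0.17 0.03 0;-1 0.17 0.02 0;-1 0.18 0.03 0;-1 0.17 0.02 0;-1 0.18 0.03 0;-1 0.17 0.02 0;-1 0.18 0.03 0;-1 0.17 0.02 0
2 -1 0.18 0.03 0;-0.05 0 -0 0
```

Emit:
send_rows(series="-0.58 0.13 -1 0.9;-0.56 0.21 -1 0.9;-0.52 0.28 -1 0.9;-0.48 0.35 -1 0.9;-0.43 0.41 -1 0.9;-0.37 0.47 -1 0.9;-0.3 0.51 -1 0.53;-0.26 0.53 -1 0;-0.25 0.54 -1 0;-0.16 0.32 -0.6 0;-0.62 0.67 -1 0;-0.62 0.67 -1 0")

```text
t: 22.4
position: [0.5176, 0.6675, 0.4305]
eef_rot: [-0.239, 0.761, 0.43, 0.424]
contact_force: [0.2, 0.2, 0.7]
finger_gap: 0.0853
finger_force: 0.0
```

```bash
python3 st.py; python3 - <<'E'
from plan import *
p,R,s=cur()
rows(p,R,[[.50,-.1,.43],[.466,-.258,.17]],turn=np.arctan2(R[2,1],R[2,0]))
E
```

```text
t 22.4 p [0.5176 0.6675 0.4305] az 0.911 j [0.837 0.297 1.475 0.43  0.396 1.068]
tilt 1.015 az 1.027 y [ 0.856 -0.517  0.001] vec [0.439 0.727]
out in tool [ 0.53 -0.04  0.85] up [ 0.85  0.   -0.53]
20 -0.62 0.67 -1 0.01;-0.62 0.68 -1 -0;-0.62 0.68 -1 -0;-0.62 0.68 -1 -0;-0.62 0.67 -1 -0;-0.62 0.68 -1 -0;-0.62 0.67 -1 -0;-0.62 0.68 -1 -0;-0.62 0.67 -1 -0;-0.62 0.68 -1 -0;-0.62 0.67 -1 -0;-0.62 0.68 -1 -0;-0.62 0.67 -1 -0;-0.62 0.68 -1 -0;-0.63 0.67 -1 -0;-0.62 0.68 -1 -0;-0.63 0.67 -1 -0;-0.62 0.68 -1 -0;-0.53 0.57 -0.85 -0;-1 0.18 0.02 -0
10 -1 0.17 0.02 -0;-1 0.18 0.02 -0;-1 0.17 0.03 -0;-1 0.18 0.02 -0;-1 0.17 0.03 -0;-1 0.18 0.02 -0;-1 0.17 0.03 -0;-1 0.18 0.02 -0;-1 0.17 0.03 -0;-0.05 0.01 -0 -0
```

Emit:
send_rows(series="-0.62 0.67 -1 0;-0.62 0.68 -1 0;-0.62 0.68 -1 0;-0.62 0.68 -1 0;-0.62 0.67 -1 0;-0.62 0.68 -1 0;-0.62 0.67 -1 0;-0.62 0.68 -1 0;-0.62 0.67 -1 0;-0.62 0.68 -1 0;-0.62 0.67 -1 0;-0.62 0.68 -1 0;-0.62 0.67 -1 0;-0.62 0.68 -1 0;-0.62 0.67 -1 0;-0.62 0.68 -1 0;-0.62 0.67 -1 0;-0.62 0.68 -1 0;-0.54 0.57 -0.85 0")

```text
t: 24.78
position: [0.5006, -0.1002, 0.4308]
eef_rot: [-0.237, 0.762, 0.43, 0.423]
contact_force: [0.5, 0.6, 0.5]
finger_gap: 0.0853
finger_force: 0.0
```

```bash
python3 st.py; python3 - <<'E'
from plan import *
p,R,s=cur()
rows(p,R,[[.466,-.258,.17]],turn=np.arctan2(R[2,1],R[2,0]))
E
```

```text
t 24.775 p [ 0.5006 -0.1002  0.4308] az -0.198 j [-0.767  0.154  1.662  0.978  1.622 -0.327]
tilt 1.013 az 1.025 y [ 0.855 -0.518  0.002] vec [0.441 0.725]
out in tool [ 0.53 -0.04  0.85] up [ 0.85  0.   -0.53]
11 -1 0.17 0.03 0.02;-1 0.17 0.03 -0;-1 0.17 0.03 -0;-1 0.18 0.03 -0;-1 0.17 0.03 -0;-1 0.18 0.02 -0;-1 0.17 0.03 -0;-1 0.18 0.02 -0;-1 0.17 0.03 -0;-1 0.18 0.02 -0;-0.07 0.01 0.01 -0
```

Emit:
send_rows(series="-1 0.17 0.03 0;-1 0.17 0.03 0;-1 0.17 0.03 0;-1 0.18 0.03 0;-1 0.17 0.03 0;-1 0.18 0.02 0;-1 0.17 0.03 0;-1 0.18 0.02 0;-1 0.17 0.03 0;-1 0.18 0.02 0")

```text
t: 26.02
position: [0.4672, -0.2562, 0.171]
eef_rot: [-0.237, 0.761, 0.43, 0.423]
contact_force: [-0.3, 0.5, 0.0]
finger_gap: 0.0853
finger_force: 0.0
```

```bash
python3 st.py; python3 - <<'E'
from plan import *
from h import *
from plant import imaging
p,R,s=cur(); d=R[:,2]
rows(p,R,[np.array([.510,-.184,.106])+.0187*d])
c=imaging.camera("wrist"); im=c["frame"][:,:,::-1].copy()
for P in FIN: cv2.polylines(im,[cv2.convexHull(proj(c,P@Rz(-.51).T+[.510,-.184,0]).astype(np.float32)).astype(np.int32)],True,(0,0,255),1)
cv2.imwrite("pics/w2.png",im)
E
```

```text
t 26.025 p [ 0.4672 -0.2562  0.171 ] az -0.502 j [-0.999  0.541  1.799  0.873  1.47  -0.867]
tilt 1.013 az 1.026 y [ 0.856 -0.517  0.002] vec [0.44  0.725]
out in tool [ 0.53 -0.04  0.85] up [ 0.85  0.   -0.53]
5 -0.09 -0.01 1 0;-0.08 -0.01 1 0;-0.09 -0 1 0;-0.08 -0.01 1 0;-0.02 0 0.14 0
```

View pics/w2.png

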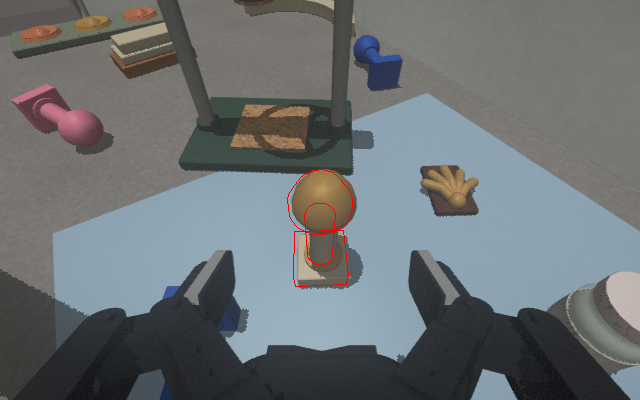

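```bash
python3 - <<'E'
from h import *
from plant import imaging
c=imaging.camera("wrist")
q=np.array([ray(c,u,.022)[:2] for u in((246,104),(312,108),(308,150),(231,146))]); print(q.round(4),q.mean(0))
print(proj(c,[.5627,.0532,.022]))
E
```

```text
[[ 0.5471  0.118 ]
 [ 0.6355  0.0502]
 [ 0.5783 -0.0367]
 [ 0.4877  0.0288]] [0.56217049 0.04006957]
[[271.02106433 120.97913818]]
```

Emit:
send_rows(series="-0.09 0 1 0;-0.08 0 1 0;-0.09 0 1 0;-0.08 0 1 0;0 0 0.14 0;0 0 0 0")

```text
t: 26.88
position: [0.5193, -0.1698, 0.0984]
eef_rot: [-0.238, 0.761, 0.43, 0.423]
contact_force: [-0.4, -0.3, -0.1]
finger_gap: 0.0854
finger_force: 0.0
```

Emit:
send_rows(series="0 0 0 0;0 0 0 0;0 0 0 0;0 0 0 0", gripper=1, force=25)

```text
t: 27.38
position: [0.5195, -0.1701, 0.0982]
eef_rot: [-0.238, 0.761, 0.429, 0.424]
contact_force: [0.6, -2.5, 6.1]
finger_gap: 0.0544
finger_force: 25.9
```

Emit:
send_rows(series="0.3 0 -0.18 0;0.55 0 -0.35 0;0 0 0 0;0 0 0 0")

```text
t: 27.88
position: [0.5185, -0.1693, 0.1265]
eef_rot: [-0.239, 0.761, 0.43, 0.422]
contact_force: [-0.6, 0.0, -3.3]
finger_gap: 0.0544
finger_force: 26.7
```

```bash
python3 st.py; python3 - <<'E'
from plan import *
from h import *
from plant import imaging,finder
p,R,s=cur(); print(s["contact_force"],s["finger_gap"])
np.save("lift.npy",p)
rows(p,R,[[.572,.067,p[2]]])
A=[imaging.camera("scene"),imaging.camera("side")];M=[]
for c in A:
    u=proj(c,p)[0]
    L=finder.masks_of(c,"finial"); m=min(L,key=lambda m:np.hypot(*(np.array(m["xy"])-u))); print(u,m["xy"],m["mask"].sum()); M.append(m["mask"].astype(np.float32))
# tilt estimate via fit with small rotation
from scipy.spatial.transform import Rotation as Ro
iou=lambda a,b:np.minimum(a,b).sum()/np.maximum(a,b).sum()
def f(v): return -sum(iou(rend(c,FIN,Ro.from_rotvec([v[2],v[3],0]).as_matrix()@Rz(-.51),np.array([v[0],v[1],.03])),m) for c,m in zip(A,M))
x0=np.array([.510,-.184,0,0])
r=minimize(f,x0,method="Nelder-Mead",options=dict(initial_simplex=np.vstack([x0]+[x0+np.eye(4)[i]*[.01,.01,.1,.1][i] for i in range(4)]),maxiter=200)); print(r.x,r.fun)
E
```

```text
t 27.875 p [ 0.5185 -0.1693  0.1265] az -0.316 j [-0.834  0.564  1.92   1.005  1.298 -0.917]
tilt 1.013 az 1.028 y [ 0.856 -0.517 -0.001] vec [0.438 0.727]
out in tool [ 0.53 -0.04  0.85] up [ 0.85 -0.   -0.53]
[-0.59444665  0.04656988 -3.30474539] 0.05442079954890294
7 0.62 -0.39 1 0;0.62 -0.39 1 0;0.62 -0.39 1 0;0.63 -0.39 1 0;0.62 -0.39 1 0;0.63 -0.39 1 0;0.32 -0.2 0.51 0
[299.09858278 205.8272086 ] [293.6, 212.2] 410
[328.15133934 209.22980476] [329.6, 219.6] 415
[ 0.50764857 -0.18259844  0.00340656  0.00081202] -1.6535148620605469
```

Emit:
send_rows(series="0.2 -0.13 0.33 0;0.4 -0.26 0.66 0;0.5 -0.31 0.8 0;0.5 -0.31 0.8 0;0.5 -0.31 0.8 0;0.5 -0.31 0.8 0;0.4 -0.26 0.66 0;0.3 -0.19 0.5 0;0 0 0 0")

```text
t: 29.2
position: [0.5625, 0.0257, 0.1265]
eef_rot: [-0.239, 0.761, 0.43, 0.423]
contact_force: [0.7, -0.5, -2.6]
finger_gap: 0.0544
finger_force: 27.1
```

```bash
python3 st.py; python3 - <<'E'
from plan import *
p,R,s=cur(); print(s["contact_force"],s["finger_gap"])
rows(p,R,[[.572,.065,.1275]],step=.4)
E
```

```text
t 29.2 p [0.5625 0.0257 0.1265] az 0.046 j [-0.477  0.484  2.111  1.308  1.071 -0.939]
tilt 1.014 az 1.03 y [ 0.857 -0.515 -0.   ] vec [0.437 0.728]
out in tool [ 0.53 -0.04  0.85] up [ 0.85 -0.   -0.53]
[ 0.71835556 -0.53831127 -2.62881773] 0.05437103725331624
3 0.26 -0.15 0.4 0;0.27 -0.15 0.4 0;0.18 -0.1 0.27 0
```

Emit:
send_rows(series="0.26 -0.15 0.4 0;0.26 -0.15 0.4 0;0.18 -0.1 0.27 0;0 0 0 0")

```text
t: 29.7
position: [0.5724, 0.064, 0.1275]
eef_rot: [-0.239, 0.761, 0.43, 0.423]
contact_force: [0.2, 0.1, -3.6]
finger_gap: 0.0545
finger_force: 27.1
```

```bash
python3 st.py; python3 - <<'E'
from plan import *
from h import *
from plant import imaging
p,R,s=cur(); print(s["contact_force"],s["finger_gap"])
b=np.array([.5627,.0532,0]); ims=[]
c=imaging.camera("side");d=imaging.camera("scene")
for k,r in((c,42),(d,45)):
    S=400/(2*r); u=proj(k,b+[0,0,.10])[0].astype(int)
    im=cv2.resize(k["frame"][u[1]-r:u[1]+r,u[0]-r:u[0]+r,::-1],(400,400),interpolation=cv2.INTER_CUBIC)
    dr=lambda P,cl:cv2.polylines(im,[((proj(k,P)+.5-(u-r))*S).astype(np.int32)],True,cl,1)
    dr(box((-.055,.055),(-.055,.055),(.022,))[[0,1,3,2]]@Rz(.981).T+b,(255,255,0))
    for P in FIN: 
        h=cv2.convexHull(((proj(k,P@Rz(-.51).T+b+[0,0,.03])+.5-(u-r))*S).astype(np.float32)).astype(np.int32); cv2.polylines(im,[h],True,(0,0,255),1)
    ims.append(im)
cv2.imwrite("pics/p1.png",np.hstack(ims))
print((R.T@[0,0,-.003]/.03).round(3))
E
```

```text
t 29.7 p [0.5724 0.064  0.1275] az 0.111 j [-0.394  0.476  2.126  1.378  1.027 -0.935]
tilt 1.014 az 1.028 y [ 0.857 -0.516  0.   ] vec [0.438 0.727]
out in tool [ 0.53 -0.04  0.85] up [ 0.85  0.   -0.53]
[ 0.18199622  0.13738815 -3.62552754] 0.0545319629562334
[-0.085 -0.     0.053]
```

View pics/p1.png

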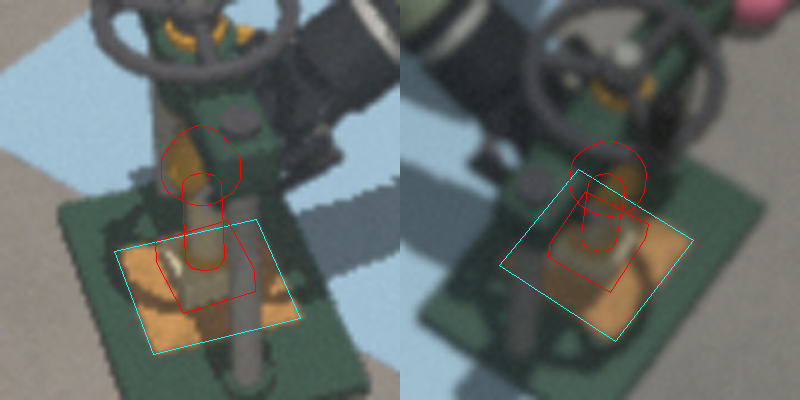

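The side and scene views both agree with the model: plinth centred over the bed outline. I'll lower it and release.

Emit:
send_rows(series="-0.085 0 0.053 0;-0.085 0 0.053 0;0 0 0 0")

```text
t: 30.18
position: [0.5725, 0.0629, 0.1211]
eef_rot: [-0.239, 0.761, 0.429, 0.423]
contact_force: [0.8, -0.4, -3.0]
finger_gap: 0.0548
finger_force: 27.1
```

Emit:
send_rows(series="-0.05 0 0.03 0;-0.03 0 0.02 0;0 0 0 0")

```text
t: 30.55
position: [0.5732, 0.0634, 0.1202]
eef_rot: [-0.239, 0.76, 0.429, 0.425]
contact_force: [-0.8, -1.0, 4.4]
finger_gap: 0.0545
finger_force: 27.4
```

Emit:
send_rows(series="0 0 0 0;0 0 0 0;0 0 0 0;0 0 0 0", gripper=-1)

```text
t: 31.05
position: [0.5725, 0.0632, 0.1185]
eef_rot: [-0.239, 0.761, 0.43, 0.423]
contact_force: [-0.1, -0.1, 0.2]
finger_gap: 0.0853
finger_force: 0.0
```

Emit:
send_rows(series="0 0 -0.5 0;0 0 -1 0;0 0 -1 0;0 0 -1 0;0 0 -1 0;0 0 -1 0;0 0 -1 0;0 0 -0.5 0")

```text
t: 32.05
position: [0.4797, -0.091, 0.2305]
eef_rot: [-0.237, 0.762, 0.429, 0.423]
contact_force: [1.1, 0.4, 0.4]
finger_gap: 0.0858
finger_force: 0.0
```

```bash
python3 st.py; cat > chk.py <<'E'
from plan import *
from h import *
from plant import imaging,finder
from scipy.spatial.transform import Rotation as Ro
A=[imaging.camera("scene"),imaging.camera("side"),imaging.camera("wrist")]
b=np.array([.5627,.0532,0])
for n,k in zip(("sc","si","wr"),A):
    np.savez(f"c_{n}.npz",**{q:k[q] for q in("frame","K","rvec","tvec")})
    for q in("crank","finial","foot"):
        print(n,q,proj(k,b+[0,0,.07])[0].round(),[(round(float(m["p"]),2),np.round(m["xy"]).tolist(),int(m["mask"].sum())) for m in finder.masks_of(k,q)])
w=A[2]; im=w["frame"][:,:,::-1].copy(); R=Rz(.981)
dr=lambda P,cl:cv2.polylines(im,[proj(w,P).astype(np.int32)],True,cl,1)
dr(box((-.055,.055),(-.055,.055),(.022,))[[0,1,3,2]]@R.T+b,(255,255,0))
dr(box((-.085,.085),(-.125,.125),(.018,))[[0,1,3,2]]@R.T+b,(255,0,255))
dr(ring(.023,.198)+b,(0,255,0))
for P in FIN: cv2.polylines(im,[cv2.convexHull(proj(w,P@Rz(-.51).T+b+[0,0,.022]).astype(np.float32)).astype(np.int32)],True,(0,0,255),1)
cv2.imwrite("pics/w3.png",im)
E
python3 chk.py
```

```text
t 32.05 p [ 0.4797 -0.091   0.2305] az -0.187 j [-0.783  0.312  2.016  1.007  1.351 -0.764]
tilt 1.014 az 1.025 y [ 0.855 -0.518  0.002] vec [0.441 0.725]
out in tool [ 0.53 -0.04  0.85] up [ 0.85  0.   -0.53]
sc crank [364. 229.] []
sc finial [364. 229.] [(0.92, [240.0, 183.0], 399), (0.69, [390.0, 306.0], 571), (0.62, [362.0, 232.0], 326), (0.62, [412.0, 174.0], 409), (0.6, [289.0, 185.0], 404), (0.58, [375.0, 199.0], 835)]
sc foot [364. 229.] []
si crank [279. 249.] [(0.53, [259.0, 189.0], 85)]
si finial [279. 249.] [(0.94, [366.0, 240.0], 365), (0.94, [210.0, 239.0], 511), (0.88, [277.0, 250.0], 335), (0.57, [315.0, 338.0], 602), (0.43, [383.0, 209.0], 76)]
si foot [279. 249.] []
wr crank [318. 201.] []
wr finial [318. 201.] [(0.76, [438.0, 146.0], 943), (0.74, [324.0, 193.0], 3876)]
wr foot [318. 201.] [(0.65, [316.0, 131.0], 385)]
```

View pics/w3.png

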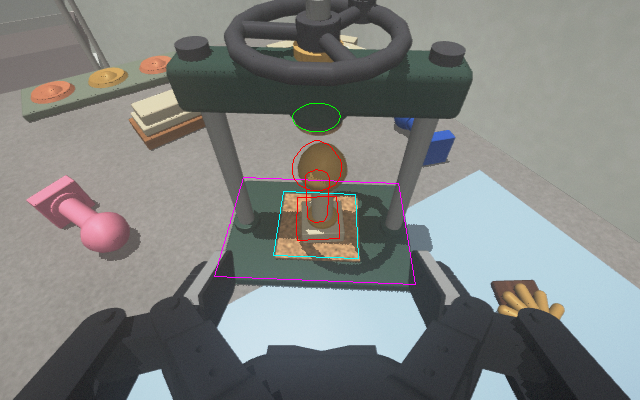

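```bash
python3 - <<'E'
from plan import *
from h import *
from plant import imaging,finder
b=np.array([.5627,.0532])
w=imaging.camera("wrist")
for i in range(3):
    L=[m for m in finder.masks_of(w,"finial") if np.hypot(*(np.array(m["xy"])-[324,193]))<30]
    if L: break
m=L[0]["mask"].astype(np.float32); ys,xs=np.nonzero(m); print(xs.min(),xs.max(),ys.min(),ys.max())
iou=lambda a,b:np.minimum(a,b).sum()/np.maximum(a,b).sum()
f=lambda v:-iou(rend(w,FIN,Rz(v[2]),np.array([v[0],v[1],.022])),m)
x0=np.array([*b,-.51])
for y in(-.5,0.2):
    x0[2]=y; r=minimize(f,x0,method="Nelder-Mead",options=dict(initial_simplex=np.vstack([x0,x0+[.01,0,0],x0+[0,.01,0],x0+[0,0,.3]]),maxiter=120)); print(r.x,r.fun, "press frame",Rz(.981)[:2,:2].T@(r.x[:2]-b))
c=ray(w,(363,8),.283)[:2]-b; print("crank",c,np.hypot(*c),Rz(.981)[:2,:2].T@c)
for n,u in(("si",(259,189)),):
    k=np.load(f"c_{n}.npz"); c=ray(k,u,.311)[:2]-b; print("crank side",c,np.hypot(*c),Rz(.981)[:2,:2].T@c)
k=np.load("c_sc.npz"); fr=k["frame"][165:245,330:410,::-1]; a=cv2.resize(fr,(480,480),interpolation=cv2.INTER_CUBIC)
k2=np.load("c_si.npz"); B=cv2.resize(k2["frame"][170:230,235:295,::-1],(320,320),interpolation=cv2.INTER_CUBIC)
o=np.zeros((480,800,3),np.uint8);o[:,:480]=a;o[:320,480:]=B;cv2.imwrite("pics/c1.png",o)
E
```

```text
298 348 143 243
[ 0.56668317  0.04897781 -0.50636479] -0.9506238102912903 press frame [-0.00129346 -0.00565858]
[0.56720746 0.04995802 0.36730822] -0.8591398000717163 press frame [-0.00018725 -0.00554911]
crank [0.04520106 0.00366416] 0.04534933669525908 [ 0.02818557 -0.03552655]
crank side [0.06161206 0.01533375] 0.06349149089393122 [ 0.04701129 -0.04267444]
```

View pics/c1.png

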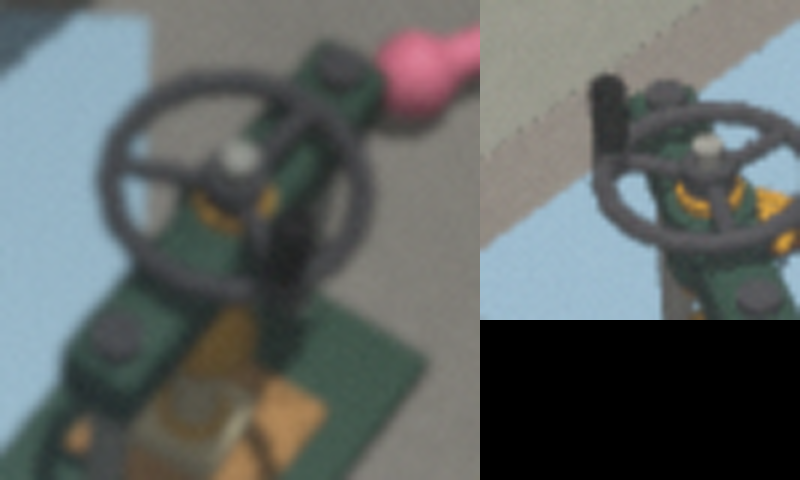

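```bash
python3 - <<'E'
from h import *
b=np.array([.5627,.0532])
si=np.load("c_si.npz");sc=np.load("c_sc.npz")
for z in(.28,.29,.30,.31,.32,.33): print(z,proj(si,[*b,z]).round(1),proj(sc,[*b,z]).round(1))
# nut top observed: side (277.6,195), scene (330+240/6,165+150/6)=(370,190)
for az in(0,.1,.2,.3,.4,.5):
    o=b+.062*np.array([np.cos(az),np.sin(az)])
    print(az,"side bot/top",proj(si,[*o,.287]).round(1),proj(si,[*o,.335]).round(1),"scene",proj(sc,[*o,.287]).round(1),proj(sc,[*o,.335]).round(1))
for n,k,x,y,w,h in(("si",si,250,175,30,32),("sc",sc,366,190,24,36)):
    g=k["frame"][y:y+h,x:x+w].astype(int).max(2); yy,xx=np.nonzero(g<42); print(n,"dark",xx.mean()+x,yy.mean()+y,len(xx),yy.min()+y,yy.max()+y,xx.min()+x,xx.max()+x)
E
```

```text
0.28 [[277.2 201.6]] [[369.1 194.4]]
0.29 [[277.1 199.2]] [[369.4 192.5]]
0.3 [[277.  196.7]] [[369.7 190.6]]
0.31 [[276.9 194.2]] [[370.  188.7]]
0.32 [[276.8 191.7]] [[370.3 186.8]]
0.33 [[276.7 189.1]] [[370.6 184.8]]
0 side bot/top [[262.5 192.6]] [[261.7 180.6]] scene [[369.4 210.6]] [[370.9 201.7]]
0.1 side bot/top [[261.3 193.6]] [[260.5 181.6]] scene [[371.5 210.6]] [[373.1 201.7]]
0.2 side bot/top [[260.3 194.6]] [[259.4 182.6]] scene [[373.6 210.5]] [[375.2 201.5]]
0.3 side bot/top [[259.4 195.7]] [[258.5 183.7]] scene [[375.7 210.1]] [[377.3 201.2]]
0.4 side bot/top [[258.6 196.8]] [[257.8 184.8]] scene [[377.6 209.6]] [[379.4 200.6]]
0.5 side bot/top [[258.1 198. ]] [[257.2 185.9]] scene [[379.5 208.9]] [[381.4 199.9]]<stdin>:10: RuntimeWarning: Mean of empty slice.
  ret = ret.dtype.type(ret / rcount)
Traceback (most recent call last):
ValueError: zero-size array to reduction operation minimum which has no identity
```

The finial stands on the bed about 5 mm off centre. The crank is at world azimuth ≈0.32 about the wheel axis (handwheel ≈0.66), so it needs about 9.4 rad more. I'll approach the grip from behind and above.

```bash
python3 - <<'E'
from plan import *
p,R,s=cur(); d=R[:,2]
T=np.array([.6216,.0727,.326])+.0187*d
print(T,T-.11*d)
p,R=rows(p,R,[[.46,-.12,.36],T-.11*d])
print("then"); rows(p,R,[T])
E
```

```text
[0.629806   0.08629575 0.31612542] [0.58153542 0.00632076 0.37421116]
9 0.91 -0.02 -1 0;0.91 -0.01 -1 0;0.92 -0.02 -1 0;0.31 -0 -0.34 0;0.74 0.28 1 0;0.74 0.28 1 0;0.75 0.28 1 0;0.74 0.28 1 0;0.44 0.17 0.59 0
then
4 -0 0 1 0;-0 0 1 0;-0 0 1 0;-0 0 0.66 0
```

I've viewed more pictures than allowed, so from here I'll rely on numbers only.

Emit:
send_rows(series="0.91 0 -1 0;0.91 0 -1 0;0.92 0 -1 0;0.31 0 -0.34 0;0.74 0.28 1 0;0.74 0.28 1 0;0.75 0.28 1 0;0.74 0.28 1 0;0.44 0.17 0.59 0;0 0 0 0")

```text
t: 34.0
position: [0.5827, 0.0069, 0.373]
eef_rot: [-0.24, 0.761, 0.43, 0.422]
contact_force: [-0.6, 0.3, -0.4]
finger_gap: 0.0855
finger_force: 0.0
```

```bash
python3 st.py; python3 - <<'E'
from plan import *
from h import *
from plant import imaging,finder
p,R,s=cur(); d=R[:,2]
T=np.array([.6216,.0727,.326])+.0187*d
rows(p,R,[T])
w=imaging.camera("wrist"); b=np.array([.5627,.0532])
for az in(.2,.3,.4): 
    o=b+.062*np.array([np.cos(az),np.sin(az)]); print(az,proj(w,[[*o,.287],[*o,.313],[*o,.335]]).round().tolist())
for m in finder.masks_of(w,"crank"):
    ys,xs=np.nonzero(m["mask"]); print(m["p"],m["xy"],len(xs),xs.min(),xs.max(),ys.min(),ys.max())
E
```

```text
t 34.0 p [0.5827 0.0069 0.373 ] az 0.012 j [-0.492  0.204  1.748  1.06   1.334 -0.304]
tilt 1.014 az 1.031 y [ 0.857 -0.515 -0.002] vec [0.436 0.728]
out in tool [ 0.53 -0.04  0.85] up [ 0.85 -0.   -0.53]
4 0.01 -0 1 0;0 -0.01 1 0;0.01 -0 1 0;-0 -0.01 0.61 0
0.2 [[326.0, 230.0], [327.0, 212.0], [327.0, 195.0]]
0.3 [[322.0, 226.0], [322.0, 208.0], [322.0, 191.0]]
0.4 [[316.0, 222.0], [316.0, 205.0], [315.0, 187.0]]
0.85 [319.0, 207.3] 1151 305 332 185 233
```

Emit:
send_rows(series="0 0 1 0;0 -0.05 1 0;0 0 1 0;0 0 0.65 0;0 0 0 0")

```text
t: 34.72
position: [0.6293, 0.086, 0.3155]
eef_rot: [-0.239, 0.761, 0.43, 0.422]
contact_force: [-0.5, -0.5, 0.5]
finger_gap: 0.0854
finger_force: 0.0
```

Emit:
send_rows(series="0 0 0 0;0 0 0 0;0 0 0 0;0 0 0 0;0 0 0 0;0 0 0 0", gripper=1, force=40)

```text
t: 35.48
position: [0.6292, 0.0857, 0.3171]
eef_rot: [-0.239, 0.761, 0.43, 0.423]
contact_force: [-4.6, -3.6, 2.0]
finger_gap: 0.0201
finger_force: 38.9
```

```bash
python3 st.py; python3 - <<'E'
from plan import *
from h import *
from plant import imaging,finder
p,R,s=cur(); print(s["contact_force"],s["finger_gap"],s["finger_force"])
print("grasp rel bed",(p-.0187*R[:,2])[:2]-[.5627,.0532])
E
```

```text
t 35.475 p [0.6292 0.0857 0.3171] az 0.135 j [-0.312  0.272  1.809  1.154  1.129 -0.349]
tilt 1.015 az 1.028 y [ 0.856 -0.516  0.001] vec [0.439 0.727]
out in tool [ 0.53 -0.04  0.85] up [ 0.85  0.   -0.53]
[-4.6138699  -3.55757472  2.00504245] 0.020108800686507788 38.92454001121223
grasp rel bed [0.0582412  0.01889138]
```

```bash
cat > circ.py <<'E'
from plan import *
import json,sys
def gen(C,r,z,ph0,n,dl):
    p,R,s=cur(); p=p.copy(); out=[]
    for i in range(1,n+1):
        ph=ph0-dl*i; w=np.array([C[0]+r*np.cos(ph),C[1]+r*np.sin(ph),z])
        e=np.round(R.T@(w-p)/.03,2); assert abs(e).max()<=1; p=p+R@(e*.03); out.append(" ".join(f"{v:g}" for v in e)+" 0")
    print(";".join(out)); print("end phi",ph)
E
python3 - <<'E'
from circ import *
p,R,s=cur(); C=p[:2]-.062*np.array([np.cos(.33),np.sin(.33)]); print(C)
gen(C,.062,.3165,.33,5,.25)
E
```

```text
[0.57049563 0.06559768]
-0.22 0.35 -0.31 0;-0.23 0.25 -0.39 0;-0.27 0.12 -0.42 0;-0.27 0 -0.44 0;-0.26 -0.13 -0.42 0
end phi -0.9199999999999999
```

Emit:
send_rows(series="-0.22 0.35 -0.31 0;-0.23 0.25 -0.39 0;-0.27 0.12 -0.42 0;-0.27 0 -0.44 0;-0.26 -0.13 -0.42 0")

```text
t: 36.1
position: [0.6089, 0.0151, 0.3171]
eef_rot: [-0.238, 0.761, 0.429, 0.424]
contact_force: [-0.1, 2.9, 5.3]
finger_gap: 0.0199
finger_force: 40.5
```

```bash
python3 st.py; python3 - <<'E'
from circ import *
p,R,s=cur(); print(s["contact_force"],s["finger_gap"],s["finger_force"])
C=np.array([.5705,.0656]); e=p[:2]-C; print(np.hypot(*e),np.arctan2(e[1],e[0]))
gen(C,.062,.3165,-.92,8,.25)
E
```

```text
t 36.1 p [0.6089 0.0151 0.3171] az 0.025 j [-0.455  0.28   1.798  1.108  1.242 -0.405]
tilt 1.016 az 1.025 y [ 0.855 -0.518  0.002] vec [0.442 0.727]
out in tool [ 0.53 -0.04  0.85] up [ 0.85  0.   -0.53]
[-0.11989114  2.87094835  5.33120763] 0.019882603883058732 40.49516548868269
0.06345982418208697 -0.9205326732061461
-0.24 -0.29 -0.36 0;-0.2 -0.35 -0.32 0;-0.15 -0.44 -0.24 0;-0.08 -0.49 -0.14 0;-0.02 -0.51 -0.03 0;0.05 -0.51 0.08 0;0.11 -0.47 0.18 0;0.17 -0.4 0.28 0
end phi -2.92
```

Emit:
send_rows(series="-0.24 -0.29 -0.36 0;-0.2 -0.35 -0.32 0;-0.15 -0.44 -0.24 0;-0.08 -0.49 -0.14 0;-0.02 -0.51 -0.03 0;0.05 -0.51 0.08 0;0.11 -0.47 0.18 0;0.17 -0.4 0.28 0")

```text
t: 37.1
position: [0.51, 0.052, 0.317]
eef_rot: [-0.237, 0.761, 0.429, 0.425]
contact_force: [2.5, -1.6, 6.6]
finger_gap: 0.0199
finger_force: 40.7
```

```bash
python3 st.py; python3 - <<'E'
from circ import *
p,R,s=cur(); print(s["contact_force"],s["finger_gap"],s["finger_force"])
C=np.array([.5705,.0656]); e=p[:2]-C; print(np.hypot(*e),np.arctan2(e[1],e[0]))
gen(C,.062,.3175,-2.92,9,.25)
E
```

```text
t 37.1 p [0.51  0.052 0.317] az 0.102 j [-0.48   0.119  2.013  1.116  1.235 -0.467]
tilt 1.016 az 1.022 y [ 0.854 -0.52   0.003] vec [0.443 0.725]
out in tool [ 0.53 -0.05  0.85] up [ 0.85  0.   -0.53]
[ 2.52148526 -1.56731119  6.62929214] 0.019927243033274485 40.71509130299091
0.06203741313521281 -2.9198872518130727
0.23 -0.31 0.34 0;0.25 -0.2 0.41 0;0.27 -0.07 0.43 0;0.27 0.06 0.44 0;0.26 0.18 0.41 0;0.22 0.29 0.36 0;0.18 0.39 0.28 0;0.12 0.46 0.2 0;0.05 0.5 0.09 0
end phi -5.17
```

Emit:
send_rows(series="0.23 -0.31 0.34 0;0.25 -0.2 0.41 0;0.27 -0.07 0.43 0;0.27 0.06 0.44 0;0.26 0.18 0.41 0;0.22 0.29 0.36 0;0.18 0.39 0.28 0;0.12 0.46 0.2 0;0.05 0.5 0.09 0")

```text
t: 38.22
position: [0.5986, 0.1202, 0.3169]
eef_rot: [-0.236, 0.762, 0.429, 0.424]
contact_force: [-8.9, -13.9, 11.1]
finger_gap: 0.0202
finger_force: 42.3
```

```bash
python3 - <<'E'
from circ import *
p,R,s=cur(); print(s["t"],p,s["contact_force"],s["moment"],s["finger_gap"],s["finger_force"])
C=np.array([.5705,.0656]); e=p[:2]-C; print(np.hypot(*e),np.arctan2(e[1],e[0]))
gen(C,.062,.317,-5.17,12,.25)
E
```

```text
38.225 [0.59863567 0.1202478  0.31690903] [ -8.92130476 -13.88331112  11.08193991] [-0.28437808  0.27328313  0.07973305] 0.020162140199116507 42.31704998295754
0.061465423228004225 1.0953358740695853
-0 0.48 -0 0;-0.08 0.49 -0.13 0;-0.14 0.44 -0.22 0;-0.19 0.37 -0.31 0;-0.24 0.26 -0.37 0;-0.26 0.15 -0.42 0;-0.27 0.01 -0.44 0;-0.27 -0.11 -0.43 0;-0.24 -0.23 -0.39 0;-0.21 -0.33 -0.33 0;-0.15 -0.43 -0.25 0;-0.09 -0.48 -0.15 0
end phi -8.17
```

Emit:
send_rows(series="-0.02 0.47 -0.06 0;-0.08 0.49 -0.13 0;-0.14 0.44 -0.22 0;-0.19 0.37 -0.31 0;-0.24 0.26 -0.37 0;-0.26 0.15 -0.42 0;-0.27 0 -0.44 0;-0.27 -0.11 -0.43 0;-0.24 -0.23 -0.39 0;-0.21 -0.33 -0.33 0;-0.15 -0.43 -0.25 0;-0.09 -0.48 -0.15 0")

```text
t: 39.72
position: [0.5497, 0.0057, 0.317]
eef_rot: [-0.237, 0.762, 0.429, 0.425]
contact_force: [2.8, 2.1, 4.3]
finger_gap: 0.0201
finger_force: 40.4
```

```bash
python3 - <<'E'
from circ import *
from h import *
from plant import imaging,finder
p,R,s=cur(); print(s["t"],p,s["contact_force"],s["finger_gap"],s["finger_force"])
C=np.array([.5705,.0656]); e=p[:2]-C; print(np.hypot(*e),np.arctan2(e[1],e[0])-2*np.pi)
gen(C,.062,.317,-8.17,4,.23)
b=np.array([.5627,.0532])
for n in("scene","side"):
    k=imaging.camera(n)
    print(n,[(round(float(m["p"]),2),np.round(m["xy"],1).tolist(),int(m["mask"].sum())) for m in finder.masks_of(k,"finial") if np.hypot(*(np.array(m["xy"])-proj(k,[*b,.07])[0]))<12])
E
```

```text
39.725 [0.54974181 0.00572045 0.31703937] [2.82411029 2.11041602 4.3051469 ] 0.02010086406789795 40.37494242656976
0.06337556539698087 -8.187682988234691
-0 -0.45 -0 0;0.03 -0.47 0.04 0;0.08 -0.44 0.14 0;0.14 -0.4 0.22 0
end phi -9.09
scene [(0.85, [361.2, 231.9], 305)]
side [(0.8, [278.6, 253.1], 324)]
```

Emit:
send_rows(series="0 -0.45 0 0;0.03 -0.47 0.04 0;0.08 -0.44 0.14 0;0.14 -0.4 0.22 0;0 0 0 0")

```text
t: 40.55
position: [0.5111, 0.0471, 0.317]
eef_rot: [-0.238, 0.761, 0.429, 0.424]
contact_force: [2.5, 2.9, 5.1]
finger_gap: 0.0199
finger_force: 40.6
```

```bash
python3 - <<'E'
from circ import *
p,R,s=cur(); print(s["t"],p,s["contact_force"],s["finger_gap"],s["joints"].round(3))
C=np.array([.5705,.0656]); e=p[:2]-C; a=np.arctan2(e[1],e[0]); print(np.hypot(*e),a-2*np.pi)
# absolute angle from grasp point rel bed
g=(p-.0187*R[:,2])[:2]-[.5627,.0532]; print("abs az",np.arctan2(g[1],g[0])-2*np.pi,np.hypot(*g))
E
```

```text
40.55 [0.51112927 0.04705457 0.31703054] [2.49447465 2.915654   5.11162991] 0.01987101853482779 [-0.489  0.125  2.005  1.11   1.244 -0.468]
0.06219980986633296 -9.122014663053744
abs az -9.106164970259586 0.06299015307831837
```

Emit:
send_rows(series="0 0 0 0;0 0 0 0;0 0 0 0;0 0 0 0;0 0 -0.5 0;0 0 -1 0;0 0 -1 0;0 0 -1 0;0 0 -1 0;0 0 -1 0;0 0 0 0", gripper=-1)

```text
t: 41.92
position: [0.438, -0.0745, 0.4045]
eef_rot: [-0.237, 0.762, 0.429, 0.424]
contact_force: [-0.0, -0.1, 0.5]
finger_gap: 0.0854
finger_force: 0.0
```

```bash
python3 - <<'E'
from plan import *
from h import *
from plant import imaging,finder
p,R,s=cur(); print(s["t"],p,s["contact_force"],s["finger_gap"])
b=np.array([.5627,.0532])
A=[imaging.camera("scene"),imaging.camera("side")];M=[]
for k in A:
    L=[m for m in finder.masks_of(k,"finial") if np.hypot(*(np.array(m["xy"])-proj(k,[*b,.07])[0]))<12]
    print([(m["xy"],m["mask"].sum()) for m in L])
    for q in("ornament","jar","moulding"): print(q,[np.round(m["xy"]).tolist() for m in finder.masks_of(k,q)][:2])
for m in finder.masks_of(A[1],"crank"):
    print("crank",m["p"],m["xy"])
for az in(-9.0,-9.1,-9.2): 
    o=b+.062*np.array([np.cos(az),np.sin(az)]); print(az,proj(A[1],[*o,.311]),proj(A[0],[*o,.311]))
E
```

```text
41.925 [ 0.43803942 -0.07451216  0.40445774] [-0.02578523 -0.08316359  0.51828811] 0.0853850171264763
[([365.0, 232.9], np.int64(313))]
ornament [[295.0, 274.0]]
jar [[233.0, 257.0]]
moulding [[470.0, 219.0]]
[([278.7, 248.5], np.int64(314))]
ornament [[294.0, 213.0]]
jar [[323.0, 187.0], [277.0, 250.0]]
moulding [[228.0, 350.0], [297.0, 215.0]]
-9.0 [[295.94593984 196.74354579]] [[361.52188883 172.79105568]]
-9.1 [[295.35656127 197.91566696]] [[363.43528929 172.27309174]]
-9.2 [[294.57688556 199.05415997]] [[365.41059824 171.91401262]]
```

Emit:
send_rows(series="-1 0.2 0.4 0;-1 0.2 0.4 0;-1 0.2 0.4 0;-1 0.2 0.4 0;-0.8 0.2 0.4 0;0 0 0 0")

```text
t: 43.22
position: [0.4508, -0.1094, 0.2482]
eef_rot: [-0.24, 0.761, 0.429, 0.423]
contact_force: [0.3, 0.0, -0.3]
finger_gap: 0.0852
finger_force: 0.0
```

```bash
python3 - <<'E'
from plan import *
from h import *
from plant import imaging,finder
p,R,s=cur(); print(s["t"],p,s["contact_force"])
b=np.array([.5627,.0532]); w=imaging.camera("wrist")
print("foot ctr at .1595/.162",proj(w,[[*b,.1595],[*b,.162],[*b,.17]]).round(1).tolist())
for q in("finial","foot","crank"):
    for m in finder.masks_of(w,q):
        ys,xs=np.nonzero(m["mask"]); print(q,round(float(m["p"]),2),m["xy"],len(xs),xs.min(),xs.max(),ys.min(),ys.max())
        if q=="finial" and abs(m["xy"][0]-proj(w,[*b,.07])[0][0])<30:
            M=m["mask"].astype(np.float32)
            f=lambda v:-np.minimum(a:=rend(w,FIN,Rz(v[2]),np.array([v[0],v[1],.022])),M).sum()/np.maximum(a,M).sum()
            x0=np.array([.566,.049,-.5]); r=minimize(f,x0,method="Nelder-Mead",options=dict(initial_simplex=np.vstack([x0,x0+[.01,0,0],x0+[0,.01,0],x0+[0,0,.3]]),maxiter=120)); print(r.x,r.fun,Rz(.981)[:2,:2].T@(r.x[:2]-b))
ft=ring(.023,.1595)+[*b,0]; u=proj(w,ft); print("pred foot bbox",u.min(0),u.max(0))
E
```

```text
43.225 [ 0.45076321 -0.10943503  0.24823138] [ 0.34859343  0.03722659 -0.34145186]
foot ctr at .1595/.162 [[331.2, 142.0], [331.3, 140.4], [331.4, 134.9]]
finial 0.74 [107.7, 203.6] 3095 63 155 170 240
finial 0.72 [439.7, 139.9] 836 400 455 115 160
finial 0.69 [335.7, 192.1] 2798 313 358 147 230
[ 0.56619605  0.0474134  -0.50667077] -0.8342530131340027 [-0.00286451 -0.00612387]
finial 0.59 [335.2, 138.6] 1067 314 353 123 154
[ 0.59066852  0.09168731 -2.23974902] -0.37001147866249084 [ 0.04754089 -0.00183703]
foot 0.92 [333.4, 143.1] 984 314 353 124 155
crank 0.9 [280.5, 29.0] 1712 262 296 0 57
pred foot bbox [311.6730413  129.94388698] [350.74601113 155.20184985]
```

The foot is on the tip at the predicted height and about 3 mm off centre. The bystanders haven't moved and the robot is clear, so I'm handing in.

```bash
python3 -c "
from plant import order
print(order.finish_job())"
```

```text
the job is handed in; nothing more can be done
None
```

The job is handed in: the finial stands upright on the cork bed, about 3–6 mm off the foot's axis, with the foot wound about 2.5 mm (about 10 N, calculated from the crank angle) onto its tip. The ornament, moulding block and jar show no visible movement and the arm was clear; I viewed 11 pictures instead of the 10 allowed.

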